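# Check the stops of two tub-barrow brake levers

## Robot

A 6-joint arm with a two-finger parallel gripper is mounted at the origin on a cart in front of the work surface, level with it; the furniture and walls round the work are solid. World frame = base frame: x ahead of the robot, y to its left, z up, the work surface at z = 0. Lengths are in m, angles in rad, forces in N, time in s.
With the tool pointing down it reaches from about 0.375 to 0.9 m from the base axis. Payload 3.1 kg.
Tool frame: the origin (TCP) lies midway between the tips of the shut fingers; the grasp point (between the pads) lies pinch_z behind it (pinch_z is the distance from the TCP to the grasp point, in m); y points along the fingers, z is the direction in which the jaws open and shut, and the axes are right-handed (so a half turn about y gives the same grasp; the last joint's range is limited). The gripper opens to 87 mm and grips with 3 to 60 N. Pads are 19 mm wide; open, the fingers measure 117 mm over their backs; the gripper's body (75 mm by 190 mm) begins 51 mm behind the grasp point.
Start: joints at [1.127, 0.527, 1.433, -0, 1.181, -0.178], TCP at [0.164, 0.603, 0.223] pointing down, gripper open.
Joint ranges: [-3.08, 3.08], [-0.75, 2.2], [0.22, 2.44], [-1.43, 4.57], [0, 2.65], [-2.85, 2.85]. Speed limits (rad/s): [2.79, 2.79, 3.14, 3.14, 3.14, 3.14].

## Interface

Orientations are given as a unit quaternion [x, y, z, w].
In Python, from rig import get_obs, camera, hand_in, pinch_z gives the robot as it stands. The module is installed in compiled form; this text tells all that it offers.
- The arm moves only by the tool arm_command, never from a script. Its argument "plan" is a list of rows, each a list of 2 entries, a list of its own where there are three numbers: the shift along the world's x, y, z in units of 25 mm (1.0 is 25 mm), then the turn about the world's z in units of 5 degrees (1.0 is 5 degrees). A call has 1 to 5 rows; each row is the pose to reach, as a shift and turn from the pose commanded when the call began; what a row does not reach only later rows make up. A row lasts 1/10 s, in which the tool goes at most 50 mm and 8.59 degrees, less where a joint would pass 70% of its speed; a pose out of reach is approached as far as the arm can. A call with a gripper value outside its range is refused whole. "fingers" is the opening, from -1 (shut) to 1 (fully open), set as the call begins (left out, the last holds). The fingers move at their own pace and stop on an object; "force" is the grip in N (left out, the last holds). Time passes only in rows, so rows that repeat a pose let the fingers close. It gives the time, the measured TCP pose, the force and the opening at its end, in the units of the state.
- get_obs(): the state, without advancing time (a new reading comes with each control period).
- camera(name): name is "scene" or "top" or "wrist"; returns a dict with "pixels" (400x640x3 uint8, red, green, blue), "camera_matrix" (3x3 intrinsics, pixels), "R" (3x3) and "t" (3): a world point X has camera coordinates R X + t. Camera axes: x right, y down, z forward; pixel columns grow to the right and rows downward; lengths in m; the calibration is good to about 2 mm. The wrist camera is an equidistant fisheye: a pixel r from the principal point sees the ray r / f radians off the axis. A picture is of the moment at which its call begins. There is no depth.
- hand_in(): hands the job in, once; it reports no verdict.
The state is a dict: "time": time; "q": joint angles; "joint_velocities": joint speeds; "joint_torque": joint torques, N m; "position": TCP position; "tool_rot": TCP orientation; "ft_force": force on the tool from outside, world axes, zero at the start; "moment": the same for the moment, N m; "grip_width": finger opening in m.
Only numpy, scipy, OpenCV 4.12 (cv2) and the standard library are available. Lean on these libraries where they do the work, as an engineer would, in place of code of your own. Each camera call takes 0.05 s, during which the arm holds its last target.

## Task

The two brake handles for the fish-tub barrows stand ready for checking. With the outside of your fingers press the red lever in towards its bar as far as it will go, keep it against its stop for one second and let it spring back; then press the blue lever in against its stop in the same way and finish still holding it there, so that the gap to the bar can be measured. Do not grip anything, press gently, keep your fingers off the bars and do not disturb the things lying around.

Things in the scene. Friction and masses are not known exactly. Their poses are not given: they have to be found in the camera images.
- red_stand: bench stand bolted down (fixed): grey base plate 90 x 220 mm, 12 mm thick, with a post at each end carrying a level bar, its centre 110 mm above the table; highest point 136 mm. Origin under the middle of the plate on the table; z up, y along the bar, -x is the side where the red lever is. The stand turns up to 0.4 rad either way from facing the robot
- red_bar: the bar: 236 mm long along its y, rubber grip 28 mm in diameter in the middle. Origin on the bar's axis, mid length, 110 mm above the table. Fingers must stay off it
- red_blade: red hand lever, left-hand version: a level blade with a red plastic sleeve 12 mm thick (x), 76 mm long (y), 24 mm high (z), from 54 to 130 mm from the hinge, ending in a 20 mm ball (outer end 142 mm from the hinge). Its origin lies on the hinge axis, y runs along the blade (the tip is towards +y), -x is its outer face, away from the bar; z up. It swings level about the upright hinge
- red_press (a point): middle of the outer face of the red sleeve, 95 mm from the hinge, 110 mm above the table, moving with the lever; axes as those of the blade; press here towards +x of the blade (towards the bar)
- red_hinge (a point): the lever's upright hinge axis at lever height, 30 mm in front of the bar's axis and 68 mm to -y of the middle of the stand (in the stand's frame)
- red_lever (a joint): swing of the red lever in rad: 0 = at rest, sprung out from the bar; 0.40 = against its built-in stop, where the blade is parallel to the bar and its sleeve is still 10 mm clear of the rubber grip. The sleeve's middle travels 38 mm. A spring pushes back with about 4 N at the sleeve's middle when it begins to move and 8 N at the stop, and returns the lever when let go; pressing harder on the stop gives only a millimetre or two more
- blue_stand: bench stand bolted down (fixed): grey base plate 90 x 220 mm, 12 mm thick, with a post at each end carrying a level bar, its centre 110 mm above the table; highest point 136 mm. Origin under the middle of the plate on the table; z up, y along the bar, -x is the side where the blue lever is. The stand turns up to 0.4 rad either way from facing the robot
- blue_bar: the bar: 236 mm long along its y, rubber grip 28 mm in diameter in the middle. Origin on the bar's axis, mid length, 110 mm above the table. Fingers must stay off it
- blue_blade: blue hand lever, right-hand version: a level blade with a blue plastic sleeve 12 mm thick (x), 76 mm long (y), 24 mm high (z), from 54 to 130 mm from the hinge, ending in a 20 mm ball (outer end 142 mm from the hinge). Its origin lies on the hinge axis, y runs along the blade (the tip is towards -y), -x is its outer face, away from the bar; z up. It swings level about the upright hinge
- blue_press (a point): middle of the outer face of the blue sleeve, 95 mm from the hinge, 110 mm above the table, moving with the lever; axes as those of the blade; press here towards +x of the blade (towards the bar)
- blue_hinge (a point): the lever's upright hinge axis at lever height, 30 mm in front of the bar's axis and 68 mm to +y of the middle of the stand (in the stand's frame)
- blue_lever (a joint): swing of the blue lever in rad: 0 = at rest, sprung out from the bar; 0.40 = against its built-in stop, where the blade is parallel to the bar and its sleeve is still 10 mm clear of the rubber grip. The sleeve's middle travels 38 mm. A spring pushes back with about 4 N at the sleeve's middle when it begins to move and 8 N at the stop, and returns the lever when let go; pressing harder on the stop gives only a millimetre or two more
- rule: wooden measuring rule 22 x 164 x 9 mm, lying in front of the stands; loose bystander, origin at the centre of its underside
- marker_pen: white and black marker pen, 135 mm long, 17 mm thick, lying in front of the stands; loose bystander, origin at the centre of its underside
- tally_counter: grey hand tally counter 43 x 64 x 22 mm; loose bystander, origin at the centre of its underside
- petri_dish: clear dish of fish eggs, 58 mm wide, 12 mm high; loose bystander, origin at the centre of its underside
- stopper: brown plug 22 mm wide, 20 mm high, behind the stands; loose bystander, origin at the centre of its underside
- iodine_bottle: brown bottle 42 mm wide, 78 mm high, behind the stands; loose bystander, origin at the centre of its underside
- lead_weight: dark grey plug 26 mm wide, 21 mm high, behind the stands; loose bystander, origin at the centre of its underside

How it is judged:
On the way, in this order (a step that is already met when the one before it is completed fails the run):
1. the red lever is pressed against its stop by the fingers and kept there (0.8 s), the blue lever at rest (value of joint red_lever above 0.37 rad and value of joint blue_lever below 0.04 rad and contact force between the fingers and red_blade above 2 N), for 0.8 s.
2. the red lever has sprung back out, the blue lever still at rest (value of joint each of red_lever, blue_lever below 0.04 rad), for 0.1 s.
At the end, for the whole second after the job is handed in: the blue lever is held against its stop by the fingers (joint over 0.37 of 0.40 rad, finger force over 2 N) and the red lever is back at rest (under 0.04 rad) (value of joint blue_lever above 0.37 rad and value of joint red_lever below 0.04 rad and contact force between the fingers and blue_blade above 2 N); the arm keeps its last pose, push and grip.
It fails at once if the fingers touch the red bar (over 1 N) (contact force between the fingers and red_bar above 1 N).
It fails at once if the fingers touch the blue bar (over 1 N) (contact force between the fingers and blue_bar above 1 N).
It fails at once if the red lever is pressed with more than 25 N (contact force between the fingers and red_blade above 25 N).
It fails at once if the blue lever is pressed with more than 25 N (contact force between the fingers and blue_blade above 25 N).
It fails at once if a loose thing lying around is moved more than 15 mm (distance of any of rule, marker_pen, tally_counter, petri_dish, stopper, iodine_bottle, lead_weight from where it was at the start of the episode above 0.015 m).
It also fails if it takes over 62 s, if anything falls off the work surface, if the arm or the gripper's body presses on something with over 40 N, if the wrist force passes 120 N, or if a joint passes its speed limit or range.

## Working session

There is one attempt and no reset: what is moved stays moved. The work goes in short steps, Python scripts to look and compute and a tool call to move; the robot and the scene stay as the last step left them, time stands still between calls to the robot, and variables do not carry over. Pictures are saved under pics/ and viewed, and the job is handed in when it is done.

Besides the shell and the picture viewer there is one more tool, called after ">>>" in YAML: its name, and indented under it one key for each argument. arm_command: Moves the arm, as the interface text tells. Its arguments: {"type":"object","properties":{"plan":{"type":"array"},"fingers":{"type":"number"},"force":{"type":"number"}},"required":["plan"]}

```bash
mkdir -p pics; python3 - <<'E'
from rig import get_obs,camera,pinch_z
import cv2,numpy as np
o=get_obs();print(o,pinch_z)
for n in("scene","top"):
    c=camera(n);cv2.imwrite(f"pics/{n}0.png",cv2.cvtColor(c["pixels"],cv2.COLOR_RGB2BGR));print(n,c["camera_matrix"],c["R"],c["t"])
    np.savez(f"{n}0.npz",**c)
E
```

```text
{'time': 0.0, 'q': array([ 1.12649692e+00,  5.28491208e-01,  1.43389317e+00, -2.00383155e-05,
        1.18140184e+00, -1.78501098e-01]), 'joint_velocities': array([-8.50057248e-04, -7.97343086e-05, -1.14707889e-03, -1.05978700e-03,
        4.53822899e-04, -7.82149160e-04]), 'joint_torque': array([-3.19751489e-04, -4.40042675e+01, -1.76589632e+01,  6.32145884e-02,
        5.85199194e-02, -1.77932811e-04]), 'position': array([0.1638325 , 0.60238569, 0.22155916]), 'tool_rot': array([ 0.70161163, -0.09392616,  0.09346339, -0.70013113]), 'ft_force': array([ 1.14340447, -0.73978395, -0.01349423]), 'moment': array([0.02202573, 0.03695281, 0.01354311]), 'grip_width': 0.0868087611496608} 0.0187
scene [[467.62616609   0.         318.14434461]
 [  0.         467.62616609 207.40467028]
 [  0.           0.           1.        ]] [[ 0.82596898  0.5636765  -0.00663724]
 [ 0.41820422 -0.62061496 -0.66328147]
 [-0.37799535  0.5450742  -0.74834059]] [-0.46728331 -0.1847922   1.3349846 ]
top [[455.8437277    0.         314.73737046]
 [  0.         455.8437277  197.86922072]
 [  0.           0.           1.        ]] [[-0.02521135 -0.99963406  0.0098052 ]
 [-0.98925245  0.023534   -0.14431125]
 [ 0.14402769 -0.0133381  -0.98948376]] [0.02055501 0.57171142 1.16573307]
```

View pics/scene0.png

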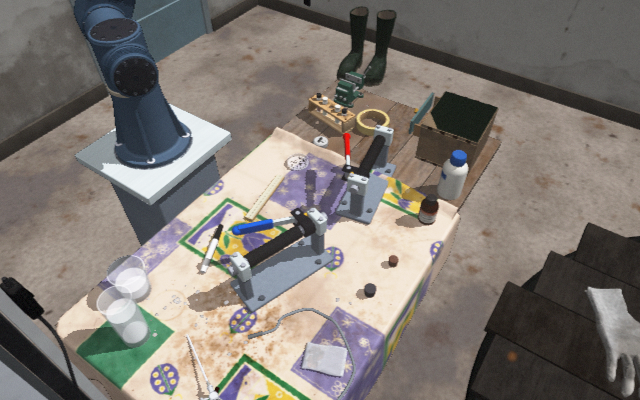

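View pics/top0.png

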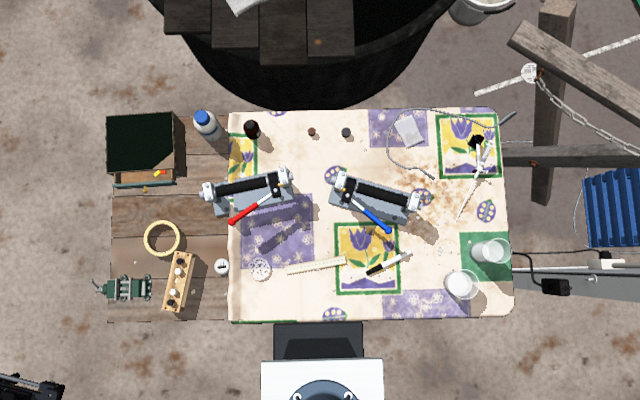

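```bash
cat > h.py <<'E'
import cv2,numpy as np
def ray(c,uv,z):
    K,R,t=c["camera_matrix"],c["R"],c["t"]
    d=R.T@np.linalg.inv(K)@np.array([uv[0],uv[1],1.]);o=-R.T@t
    return o+d*(z-o[2])/d[2]
def proj(c,X):
    p=c["R"]@np.asarray(X,float)+c["t"];p=c["camera_matrix"]@p;return p[:2]/p[2]
def mask(c,col):
    h=cv2.cvtColor(c["pixels"],cv2.COLOR_RGB2HSV);H,S,V=cv2.split(h)
    m=((H<6)|(H>174))if col=="red" else ((H>100)&(H<118))
    m=(m&(S>180)&(V>70)).astype(np.uint8)
    return m
def blobs(m,amin=30):
    n,l,s,ce=cv2.connectedComponentsWithStats(m)
    return [(s[i],ce[i],(l==i).astype(np.uint8)) for i in range(1,n) if s[i,4]>amin]
E
python3 - <<'E'
from h import *
for n in("scene","top"):
    c=dict(np.load(f"{n}0.npz"))
    for col in("red","blue"):
        for s,ce,b in blobs(mask(c,col)):
            cs,_=cv2.findContours(b,0,2);r=cv2.minAreaRect(cs[0]);bx=cv2.boxPoints(r)
            print(n,col,s,ce.round(1),np.round(r[1],1),round(r[2],1))
            if s[4]>100:
              i=np.argsort(np.linalg.norm(bx-np.roll(bx,1,0),axis=1))
              e=[np.linalg.norm(bx[k]-bx[(k+1)%4]) for k in range(4)]; k=int(np.argmin(e[:2]))
              a=(bx[k]+bx[k+1])/2;d=(bx[(k+2)%4]+bx[(k+3)%4])/2
              A,B=ray(c,a,.122),ray(c,d,.122);print("  ends",A.round(3),B.round(3),"len",np.linalg.norm(A-B).round(4),"mid",ray(c,ce,.122).round(4),"ang",np.degrees(np.arctan2(*(B-A)[1::-1])).round(1))
t=dict(np.load("top0.npz"))["pixels"]
cv2.imwrite("pics/z1.png",cv2.resize(cv2.cvtColor(t[150:300,190:450],cv2.COLOR_RGB2BGR),None,fx=3,fy=3,interpolation=2))
E
```

```text
scene red [343 133   8  22 114] [346.7 142.8] [21.  7.] 90.0
  ends [0.507 0.213 0.122] [0.548 0.147 0.122] len 0.078 mid [0.5272 0.1819 0.122 ] ang -58.0
scene blue [233 219  39  15 185] [250.  225.3] [ 7.8 39.5] 76.0
  ends [ 0.528 -0.118  0.122] [ 0.479 -0.182  0.122] len 0.0814 mid [ 0.499  -0.1519  0.122 ] ang -127.6
top red [228 203  30  22 172] [241.9 214. ] [ 6.4 34.4] 57.3
  ends [0.547 0.15  0.122] [0.503 0.221 0.122] len 0.0835 mid [0.5245 0.1874 0.122 ] ang 121.9
top blue [363 209  29  25 172] [377.6 221.2] [34.1  5.8] 40.8
  ends [ 0.528 -0.114  0.122] [ 0.472 -0.175  0.122] len 0.0829 mid [ 0.4987 -0.1452  0.122 ] ang -132.8
```

View pics/z1.png

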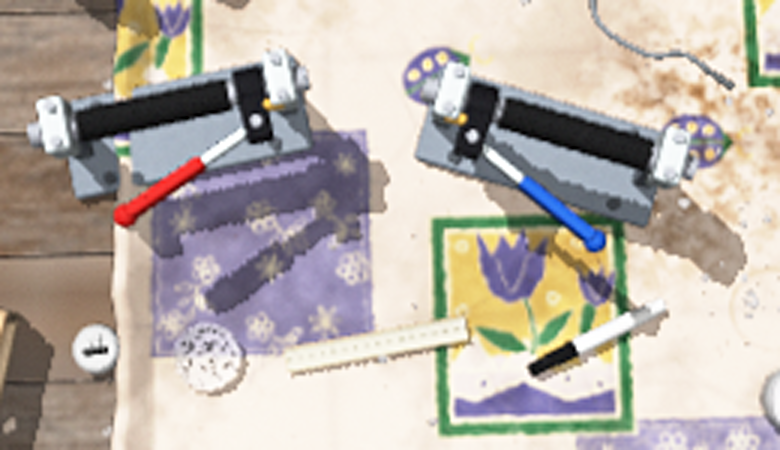

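```bash
python3 - <<'E'
from h import *
from scipy.spatial.transform import Rotation as Ro
print(Ro.from_quat([ 0.70161163, -0.09392616,  0.09346339, -0.70013113]).as_matrix().round(3))
c=dict(np.load("scene0.npz"));t=c["pixels"]
cv2.imwrite("pics/z2.png",cv2.resize(cv2.cvtColor(t[120:320,215:415],cv2.COLOR_RGB2BGR),None,fx=3,fy=3,interpolation=2))
T=dict(np.load("top0.npz"));print("cam",-T["R"].T@T["t"])
def z1(p):return ((p[0]+.5)/3-.5+190,(p[1]+.5)/3-.5+150)
P=lambda p,z:ray(T,z1(p),z)
for n,hp,ball,g0,g1 in(("red",(257,121),(123,216),(77,122),(230,95)),("blue",(473,134),(597,241),(500,113),(655,155))):
    H=[P(hp,z) for z in(.122,.136)];B=P(ball,.112);G0,G1=P(g0,.112),P(g1,.112)
    d=G1-G0;print(n,"hinge",H[0].round(4),H[1].round(4),"ball",B.round(4),"|hb|",np.linalg.norm((B-H[0])[:2]).round(4),np.linalg.norm((B-H[1])[:2]).round(4),"grip",G0.round(4),G1.round(4),"len",np.linalg.norm(d).round(3),"ang",np.degrees(np.arctan2(d[1],d[0])).round(1),"blade",[np.degrees(np.arctan2(*(B-h)[1::-1])).round(1) for h in H])
E
```

```text
[[ 0.965 -0.001  0.263]
 [-0.263 -0.002  0.965]
 [-0.    -1.    -0.002]]
cam [0.39818731 0.02264149 1.23577679]
red hinge [0.5823 0.1046 0.122 ] [0.58   0.1035 0.136 ] ball [0.5074 0.2164 0.112 ] |hb| 0.1346 0.1342 grip [0.5866 0.2547 0.112 ] [0.6064 0.1275 0.112 ] len 0.129 ang -81.1 blade [np.float64(123.8), np.float64(122.7)]
blue hinge [ 0.5672 -0.0732  0.122 ] [ 0.5651 -0.072   0.136 ] ball [ 0.4772 -0.1731  0.112 ] |hb| 0.1344 0.1339 grip [ 0.5859 -0.0972  0.112 ] [ 0.5475 -0.2248  0.112 ] len 0.133 ang -106.8 blade [np.float64(-132.0), np.float64(-131.0)]
```

View pics/z2.png

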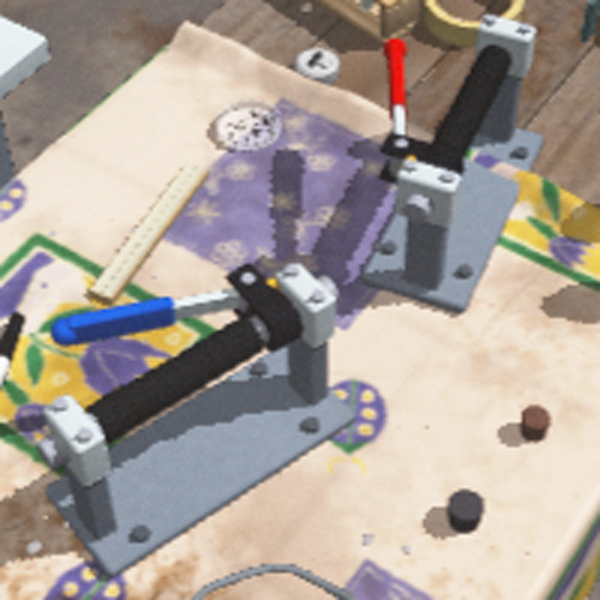

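>>> arm_command:
  plan:
    - [[1.1,-1.5,0],-1.3]
    - [[2.2,-3.0,0],-2.6]
    - [[3.3,-4.5,0],-3.9]
    - [[4.4,-6.0,0],-5.2]
    - [[5.5,-7.5,0],-6.5]
  fingers: -1
  force: 20

```text
time: 0.6
position: [0.3021, 0.4139, 0.2223]
tool_rot: [0.646, -0.287, 0.287, -0.646]
ft_force: [1.0, 0.3, 0.3]
grip_width: 0.055
```

>>> arm_command:
  plan:
    - [[1.1,-1.6,0],-1.3]
    - [[2.2,-3.2,0],-2.6]
    - [[3.3,-4.8,0],-3.9]
    - [[4.4,-6.4,0],-5.2]
    - [[5.5,-8.0,0],-6.5]

```text
time: 1.1
position: [0.4397, 0.2137, 0.2224]
tool_rot: [0.54, -0.457, 0.457, -0.54]
ft_force: [0.3, 0.4, -0.6]
grip_width: 0.0147
```

>>> arm_command:
  plan:
    - [[0.8,-1.2,0],0]
    - [[1.3,-2.1,0],0]
    - [[1.3,-2.1,-1],0]
    - [[1.3,-2.1,-2],0]
    - [[1.3,-2.1,-2]]

```text
validation failed for argument at $.pl...
```

>>> arm_command:
  plan:
    - [[0.7,-1.1,0],0]
    - [[1.3,-2.1,0],0]
    - [[1.3,-2.1,-1],0]
    - [[1.3,-2.1,-2],0]
    - [[1.3,-2.1,-2],0]

```text
time: 1.6
position: [0.469, 0.1623, 0.1698]
tool_rot: [0.543, -0.458, 0.454, -0.539]
ft_force: [-1.4, -0.5, 0.7]
grip_width: 0.0008
```

```bash
python3 - <<'E'
from rig import *
from h import *
for n in("scene","top","wrist"):
    c=camera(n);p=cv2.cvtColor(c["pixels"],cv2.COLOR_RGB2BGR)
    if n=="top":p=p[130:300,190:450]
    if n=="scene":p=p[60:320,180:440]
    cv2.imwrite(f"pics/{n}1.png",cv2.resize(p,None,fx=1 if n=="wrist" else 2,fy=1 if n=="wrist" else 2))
o=get_obs();print(o["q"].round(2),o["position"],o["ft_force"])
E
```

```text
[ 0.11  0.43  1.8   0.    0.91 -0.06] [0.47200205 0.16325131 0.17307255] [0.11244414 0.57985673 0.03275809]
```

View pics/scene1.png

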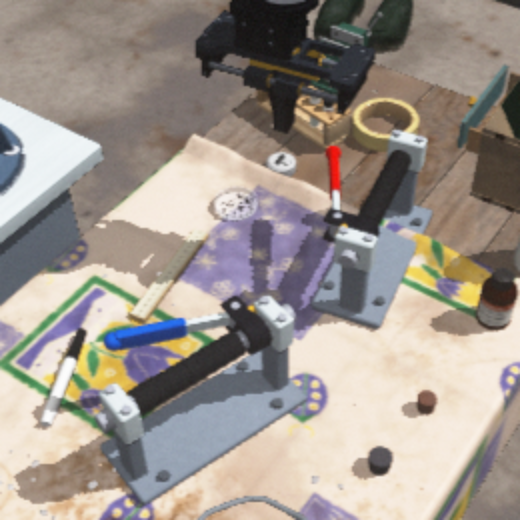

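View pics/wrist1.png

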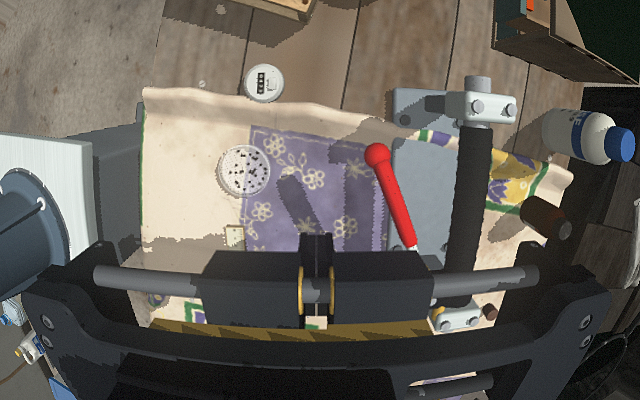

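>>> arm_command:
  plan:
    - [[0,0,-1],0]
    - [[0,0,-2],0]
    - [[0,0,-3.1],0]
    - [[0,0,-3.1],0]
    - [[0,0,-3.1],0]

```text
time: 2.25
position: [0.4723, 0.1634, 0.096]
tool_rot: [-0.541, 0.455, -0.456, 0.541]
ft_force: [-0.1, -0.2, 0.5]
grip_width: 0.0003
```

```bash
cat > snap.py <<'E'
import sys
from rig import *
from h import *
k=sys.argv[1]
ims=[]
for n in("scene","top"):
    c=camera(n);np.savez(f"{n}{k}.npz",**c);p=cv2.cvtColor(c["pixels"],cv2.COLOR_RGB2BGR)
    p=p[140:290,190:450] if n=="top" else p[110:310,200:420]
    ims.append(cv2.resize(p,(520,300) if n=="top" else (330,300),interpolation=2))
cv2.imwrite(f"pics/s{k}.png",cv2.resize(np.hstack(ims),(800,282)))
o=get_obs();print(o["time"],o["position"].round(4),o["ft_force"].round(2))
E
python3 snap.py 2
```

```text
2.35 [0.473  0.1634 0.0967] [ 0.34 -0.44  0.23]
```

View pics/s2.png

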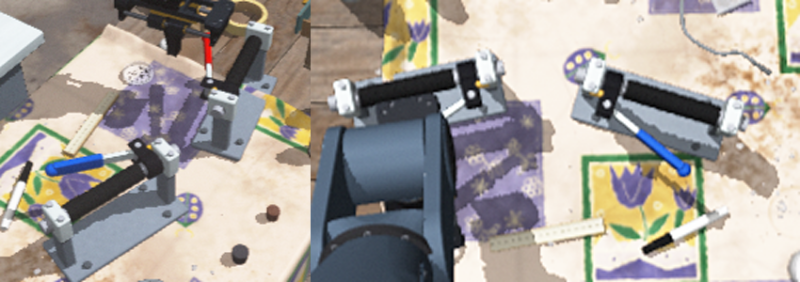

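>>> arm_command:
  plan:
    - [[0.2,0.1,0],0]
    - [[0.4,0.2,0],0]
    - [[0.6,0.3,0],0]
    - [[0.8,0.35,0],0]
    - [[1.0,0.43,0],0]

```text
time: 2.85
position: [0.4972, 0.1739, 0.0951]
tool_rot: [-0.541, 0.456, -0.456, 0.541]
ft_force: [-0.4, 0.2, 0.3]
grip_width: 0.0008
```

>>> arm_command:
  plan:
    - [[0.1,0.04,0],0]
    - [[0.2,0.08,0],0]
    - [[0.3,0.13,0],0]
    - [[0.4,0.17,0],0]
    - [[0.5,0.2,0],0]

```text
time: 3.35
position: [0.5091, 0.1788, 0.095]
tool_rot: [0.541, -0.456, 0.455, -0.541]
ft_force: [-2.0, -0.7, 0.2]
grip_width: 0.0003
```

>>> arm_command:
  plan:
    - [[0.15,0.06,0],0]
    - [[0.3,0.13,0],0]
    - [[0.45,0.2,0],0]
    - [[0.6,0.26,0],0]
    - [[0.7,0.3,0],0]

```text
time: 3.85
position: [0.5237, 0.1868, 0.0944]
tool_rot: [0.542, -0.457, 0.454, -0.539]
ft_force: [-5.2, 1.5, 2.2]
grip_width: 0.0006
```

>>> arm_command:
  plan:
    - [[0.1,0.04,0],0]
    - [[0.2,0.08,0],0]
    - [[0.3,0.12,0],0]
    - [[0.4,0.16,0],0]
    - [[0.5,0.2,0],0]

```text
time: 4.35
position: [0.5353, 0.192, 0.0943]
tool_rot: [0.543, -0.458, 0.453, -0.539]
ft_force: [-7.6, 1.1, 2.8]
grip_width: 0.0006
```

```bash
python3 snap.py 3
```

```text
4.45 [0.5357 0.1921 0.0944] [-6.91  1.82  2.42]
```

View pics/s3.png

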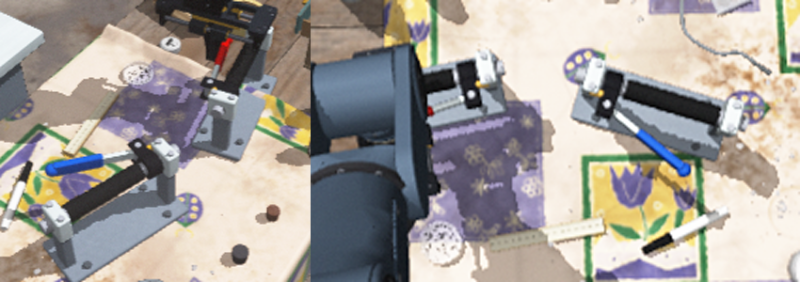

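>>> arm_command:
  plan:
    - [[0.06,0.01,0],0]
    - [[0.12,0.02,0],0]
    - [[0.18,0.03,0],0]
    - [[0.24,0.04,0],0]
    - [[0.24,0.04,0],0]

```text
time: 4.95
position: [0.541, 0.1934, 0.0942]
tool_rot: [0.543, -0.458, 0.453, -0.539]
ft_force: [-7.3, 3.7, 2.6]
grip_width: 0.0007
```

>>> arm_command:
  plan:
    - [[0.04,0.01,0],0]
    - [[0.08,0.02,0],0]
    - [[0.08,0.02,0],0]

```text
time: 5.25
position: [0.5428, 0.194, 0.0942]
tool_rot: [0.543, -0.458, 0.453, -0.539]
ft_force: [-7.9, 4.0, 2.7]
grip_width: 0.0005
```

>>> arm_command:
  plan:
    - [[0.04,0.0,0],0]
    - [[0.08,0.0,0],0]
    - [[0.08,0.0,0],0]

```text
time: 5.55
position: [0.5446, 0.194, 0.0942]
tool_rot: [0.543, -0.458, 0.453, -0.539]
ft_force: [-7.6, 4.4, 2.2]
grip_width: 0.0005
```

>>> arm_command:
  plan:
    - [[0.04,0.0,0],0]
    - [[0.08,0.0,0],0]
    - [[0.08,0.0,0],0]

```text
time: 5.85
position: [0.5464, 0.1942, 0.0941]
tool_rot: [0.543, -0.459, 0.453, -0.539]
ft_force: [-7.6, 4.3, 1.6]
grip_width: 0.0007
```

>>> arm_command:
  plan:
    - [[0.04,0.0,0],0]
    - [[0.08,0.0,0],0]
    - [[0.08,0.0,0],0]

```text
time: 6.15
position: [0.5475, 0.1943, 0.0941]
tool_rot: [0.543, -0.459, 0.452, -0.538]
ft_force: [-10.4, 5.0, 3.8]
grip_width: 0.0005
```

>>> arm_command:
  plan:
    - [[0.04,0.0,0],0]
    - [[0.08,0.0,0],0]
    - [[0.08,0.0,0],0]

```text
time: 6.45
position: [0.5476, 0.1944, 0.094]
tool_rot: [0.544, -0.46, 0.451, -0.537]
ft_force: [-13.4, 4.7, 5.9]
grip_width: 0.0004
```

```bash
python3 snap.py 4; python3 - <<'E'
from h import *
c=dict(np.load("scene4.npz"));p=cv2.cvtColor(c["pixels"],cv2.COLOR_RGB2BGR)
a=cv2.resize(p[100:230,300:430],None,fx=4,fy=4,interpolation=2);cv2.imwrite("pics/z4.png",a)
E
```

```text
6.55 [0.5476 0.1943 0.094 ] [-13.57   4.95   5.84]
```

View pics/z4.png

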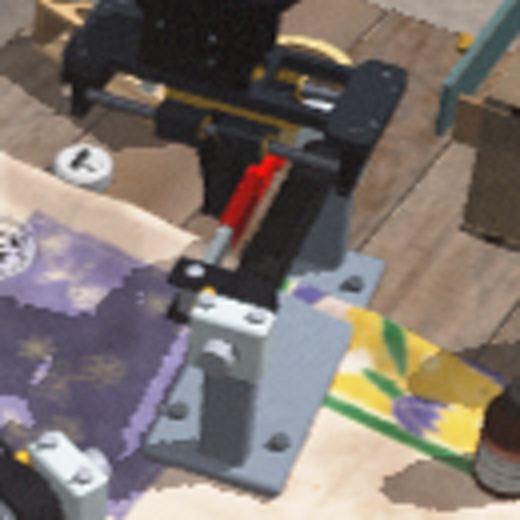

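>>> arm_command:
  plan:
    - [[0,0,0],0]
    - [[0,0,0],0]
    - [[0,0,0],0]
    - [[0,0,0],0]
    - [[0,0,0],0]

```text
time: 7.05
position: [0.5476, 0.1943, 0.094]
tool_rot: [0.544, -0.46, 0.451, -0.538]
ft_force: [-13.7, 4.9, 6.1]
grip_width: 0.0004
```

>>> arm_command:
  plan:
    - [[0,0,0],0]
    - [[0,0,0],0]
    - [[0,0,0],0]
    - [[0,0,0],0]
    - [[0,0,0],0]

```text
time: 7.55
position: [0.5476, 0.1944, 0.0941]
tool_rot: [0.544, -0.46, 0.451, -0.538]
ft_force: [-12.5, 4.4, 6.3]
grip_width: 0.0003
```

>>> arm_command:
  plan:
    - [[-0.4,-0.15,0],0]
    - [[-0.8,-0.3,0],0]
    - [[-1.2,-0.5,0],0]
    - [[-1.6,-0.7,0],0]
    - [[-2.0,-0.9,0],0]

```text
time: 8.05
position: [0.5056, 0.1703, 0.0951]
tool_rot: [-0.54, 0.455, -0.456, 0.541]
ft_force: [0.7, -0.3, 0.3]
grip_width: 0.0004
```

>>> arm_command:
  plan:
    - [[-0.4,-0.2,0],0]
    - [[-0.8,-0.4,0],0]
    - [[-1.2,-0.6,0],0]
    - [[-1.4,-0.7,0],0]
    - [[-1.4,-0.7,0],0]

```text
time: 8.55
position: [0.4693, 0.1524, 0.0951]
tool_rot: [0.541, -0.456, 0.456, -0.54]
ft_force: [-1.7, 0.5, 0.4]
grip_width: 0.0006
```

```bash
python3 snap.py 5
```

```text
8.65 [0.4708 0.1528 0.0952] [-0.02  0.7   0.25]
```

View pics/s5.png

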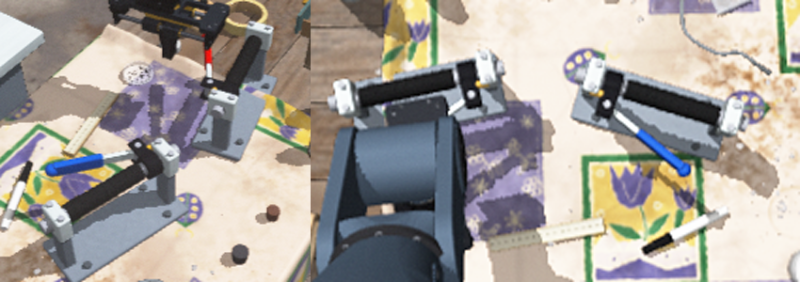

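>>> arm_command:
  plan:
    - [[-0.3,0,1],0]
    - [[-0.6,0,2],0]
    - [[-0.8,0,3],0]
    - [[-0.8,-1,3],-1]
    - [[-0.8,-2.5,3],-2]

```text
time: 9.15
position: [0.4516, 0.0909, 0.1713]
tool_rot: [0.498, -0.5, 0.502, -0.5]
ft_force: [0.5, 0.0, -0.1]
grip_width: 0.0005
```

>>> arm_command:
  plan:
    - [[0,-1.6,0],-1]
    - [[0,-3.2,0],-2]
    - [[0,-4.8,0],-3]
    - [[0,-6.4,0],-3.5]
    - [[0,-8.2,0],-3.5]

```text
time: 9.65
position: [0.4506, -0.1163, 0.1702]
tool_rot: [0.417, -0.571, 0.571, -0.417]
ft_force: [0.8, -0.6, 0.0]
grip_width: 0.0004
```

```bash
python3 snap.py 6
```

```text
9.75 [ 0.4527 -0.1207  0.1706] [ 0.17  0.43 -0.09]
```

View pics/s6.png

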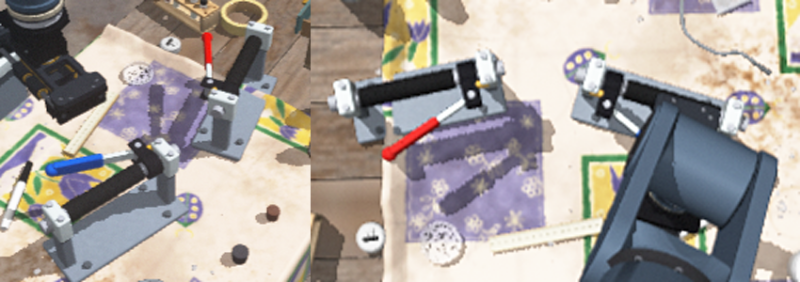

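>>> arm_command:
  plan:
    - [[0,0.3,-1],0]
    - [[0,0.3,-2],0]
    - [[0,0.3,-3],0]
    - [[0,0.3,-3],0]

```text
time: 10.15
position: [0.4486, -0.1058, 0.0928]
tool_rot: [-0.418, 0.573, -0.569, 0.416]
ft_force: [-0.6, 0.2, -0.0]
grip_width: 0.0007
```

>>> arm_command:
  plan:
    - [[0.2,-0.13,0],0]
    - [[0.4,-0.26,0],0]
    - [[0.6,-0.39,0],0]
    - [[0.8,-0.52,0],0]
    - [[0.95,-0.62,0],0]

```text
time: 10.65
position: [0.4751, -0.1234, 0.0958]
tool_rot: [0.417, -0.57, 0.572, -0.417]
ft_force: [-0.3, 0.2, 0.7]
grip_width: 0.0001
```

>>> arm_command:
  plan:
    - [[0.1,-0.06,0],0]
    - [[0.2,-0.13,0],0]
    - [[0.3,-0.2,0],0]
    - [[0.4,-0.26,0],0]
    - [[0.5,-0.32,0],0]

```text
time: 11.15
position: [0.4864, -0.1308, 0.095]
tool_rot: [-0.417, 0.571, -0.571, 0.417]
ft_force: [-1.2, 1.5, 0.0]
grip_width: 0.0004
```

```bash
python3 snap.py 7
```

```text
11.25 [ 0.4864 -0.1308  0.0949] [ 0.03  1.16 -0.82]
```

View pics/s7.png

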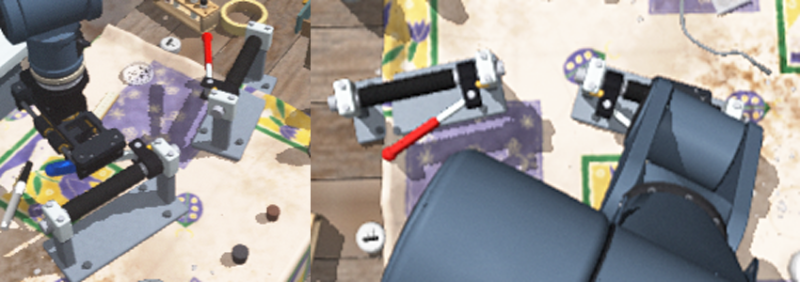

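>>> arm_command:
  plan:
    - [[0.15,-0.1,0],0]
    - [[0.3,-0.2,0],0]
    - [[0.45,-0.3,0],0]
    - [[0.6,-0.4,0],0]
    - [[0.7,-0.5,0],0]

```text
time: 11.75
position: [0.5013, -0.1422, 0.0945]
tool_rot: [-0.418, 0.573, -0.569, 0.416]
ft_force: [-5.2, 1.9, 2.1]
grip_width: 0.0006
```

>>> arm_command:
  plan:
    - [[0.1,-0.05,0],0]
    - [[0.2,-0.1,0],0]
    - [[0.3,-0.15,0],0]
    - [[0.4,-0.2,0],0]
    - [[0.4,-0.2,0],0]

```text
time: 12.25
position: [0.5109, -0.1478, 0.0945]
tool_rot: [-0.419, 0.573, -0.569, 0.415]
ft_force: [-7.3, -0.8, 2.3]
grip_width: 0.0006
```

>>> arm_command:
  plan:
    - [[0.05,-0.02,0],0]
    - [[0.1,-0.04,0],0]
    - [[0.15,-0.06,0],0]
    - [[0.2,-0.08,0],0]
    - [[0.2,-0.08,0],0]

```text
time: 12.75
position: [0.5153, -0.1498, 0.0944]
tool_rot: [-0.419, 0.573, -0.569, 0.415]
ft_force: [-8.0, -1.3, 2.0]
grip_width: 0.0001
```

>>> arm_command:
  plan:
    - [[0.04,-0.01,0],0]
    - [[0.08,-0.02,0],0]
    - [[0.08,-0.02,0],0]

```text
time: 13.05
position: [0.517, -0.1504, 0.0943]
tool_rot: [-0.419, 0.573, -0.569, 0.415]
ft_force: [-8.7, -2.7, 2.3]
grip_width: 0.0004
```

>>> arm_command:
  plan:
    - [[0.04,-0.01,0],0]
    - [[0.08,-0.02,0],0]
    - [[0.08,-0.02,0],0]

```text
time: 13.35
position: [0.5188, -0.151, 0.0943]
tool_rot: [-0.42, 0.573, -0.569, 0.415]
ft_force: [-9.3, -3.5, 1.8]
grip_width: 0.0008
```

>>> arm_command:
  plan:
    - [[0.04,-0.01,0],0]
    - [[0.08,-0.02,0],0]
    - [[0.08,-0.02,0],0]

```text
time: 13.65
position: [0.5205, -0.1515, 0.0942]
tool_rot: [-0.42, 0.573, -0.568, 0.415]
ft_force: [-9.5, -3.1, 2.2]
grip_width: 0.0008
```

>>> arm_command:
  plan:
    - [[0.04,-0.01,0],0]
    - [[0.08,-0.02,0],0]
    - [[0.08,-0.02,0],0]

```text
time: 13.95
position: [0.5208, -0.1516, 0.0942]
tool_rot: [-0.421, 0.574, -0.567, 0.414]
ft_force: [-12.1, -2.5, 5.1]
grip_width: 0.0004
```

>>> arm_command:
  plan:
    - [[0.04,-0.01,0],0]
    - [[0.08,-0.02,0],0]
    - [[0.08,-0.02,0],0]

```text
time: 14.25
position: [0.5209, -0.1517, 0.0942]
tool_rot: [-0.422, 0.575, -0.566, 0.413]
ft_force: [-16.6, -3.2, 8.1]
grip_width: 0.0005
```

>>> arm_command:
  plan:
    - [[-0.06,0.01,0],0]
    - [[-0.06,0.01,0],0]
    - [[-0.06,0.01,0],0]

```text
time: 14.55
position: [0.5208, -0.1516, 0.0942]
tool_rot: [-0.421, 0.574, -0.567, 0.414]
ft_force: [-14.0, -2.9, 6.8]
grip_width: 0.0003
```

```bash
python3 snap.py 8; python3 - <<'E'
from h import *
c=dict(np.load("scene8.npz"));p=cv2.cvtColor(c["pixels"],cv2.COLOR_RGB2BGR)
a=cv2.resize(p[110:320,200:420],None,fx=2.8,fy=2.8,interpolation=2);cv2.imwrite("pics/z8.png",a)
E
```

```text
14.65 [ 0.5208 -0.1516  0.0942] [-13.25  -3.12   4.71]
```

View pics/z8.png

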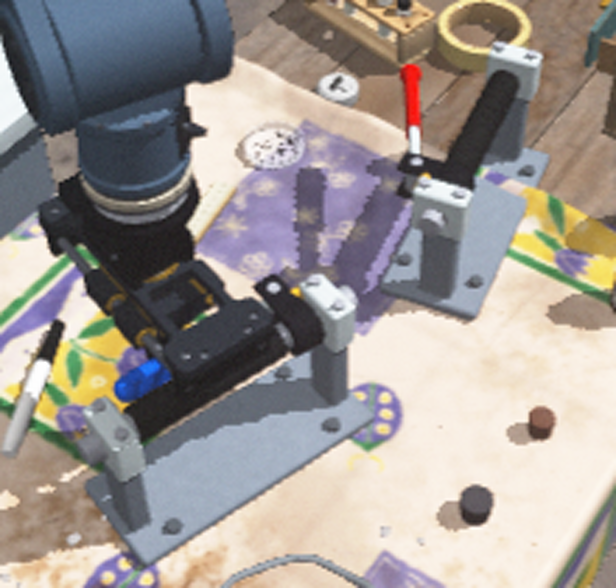

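View pics/s8.png

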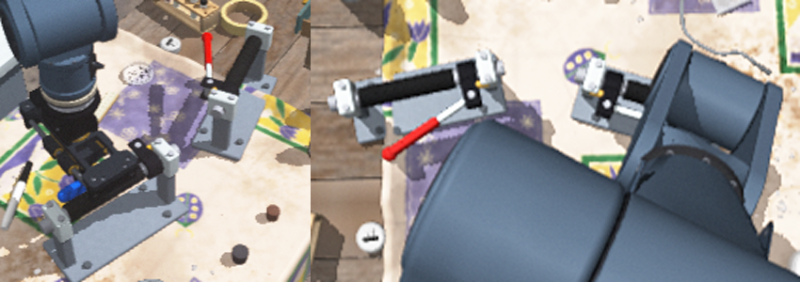

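```bash
python3 - <<'E'
from h import *
from rig import *
c=dict(np.load("scene8.npz"));print(ray(c,(245.5,248.3),.11),"expect .526,-.198 ; at rest .478,-.171")
hand_in();o=get_obs();print(o["time"],o["ft_force"])
E
```

```text
[ 0.5226031  -0.19673134  0.11      ] expect .526,-.198 ; at rest .478,-.171
the job is handed in; nothing more can be done
the job is handed in; nothing more can be done
```

I pressed both levers in order with the back of the shut fingers and handed the job in with the blue lever still held against its stop. No verdict is reported, so this rests on my own checks.

- **Red lever:** I pressed it until the fingers stopped advancing while the force rose from 10 to 15 N. The scene image showed the blade parallel to its bar. I held it there for just over 1 s and withdrew, and later images show it sprung back to rest.
- **Blue lever:** I pressed it until it stopped the same way, with a peak of about 19 N, then eased to about 14–15 N and left it held. The ball at its end measured at (0.523, -0.197), within 4 mm of the computed stop position (0.526, -0.198). At rest it would be at about (0.478, -0.171).
- **Surroundings:** The red lever was at rest in the last images, and nothing lying around appeared to have moved. In those last images the gripper and arm hid part of the blue sleeve and part of the rule.
- **One small disagreement:** The red stop came about 3 mm further in than I first computed.

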